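# Set up a three-spindle indexing head for a batch of chisel handles

### The job

Set up the indexing head for the next chisel handles: fit the handwheel on the upright worm shaft with its keyway over the key, right down on the collar, and then turn it, shaft and all, until its white zero line stands at the fixed pointer. Lay every square blank that is there in a station of its own and push that station's tailstock up until the blank is fully home in both cups; do the wheel or the blanks first, as you like. Leave the tailstocks and the wheel standing so, and knock over neither the glue bottle nor the mallet.

Things in the scene. Friction and masses are not known exactly. Their poses are not given: they have to be found in the camera images.
- indexer: three-spindle indexing head, green machine fixed on the bench. Origin on the bench under its bed; x from the tailstocks (near the robot) to the head, z up. Three like stations 85 mm apart in y, spindle axes along x, 75 mm above the bench; bed 30 mm high. Each has a fixed drive cup at the head, two rests and a tailstock with a cup. The worm gearbox with upright shaft stands at -y
- seat0 (a point): left (+y) station: where a blank's centre is when home in both cups; axes as the indexer's. Mouth of the drive cup 67 mm from here in +x; cup bores 21 mm, 12 mm deep. Mouth of the tail cup, right back, 114 mm in -x. So lay the blank on the rests with its centre 13 to 33 mm from here in -x (best 23); the tailstock then pushes it home, sliding on the rests
- seat1 (a point): the same for the middle station. The two rests of a station are centred 56 mm in -x and 34 mm in +x from the seat, each 14 mm thick in x: flat seats 60 mm above the bench, on which a blank lies with its axis at spindle height, between flared cheeks 32 mm apart at the seat and reaching 15 mm above it
- seat2 (a point): the same for the right (-y) station, nearest the gearbox
- tail0 (a joint): tailstock of station 0, in m: 0 right back, grows as it slides towards the head, end stop 0.056; 0.047 when a blank is fully home in both cups. It slides stiffly (about 5 N) and stays where it is left
- tailknob0 (a point): centre of the black upright knob (22 mm diameter, 34 mm tall) on top of tailstock 0, 121 mm above the bench; under the knob the tailstock body is 38 mm wide, its top 94 mm above the bench
- tail1 (a joint): tailstock of station 1, in m: 0 right back, grows as it slides towards the head, end stop 0.056; 0.047 when a blank is fully home in both cups. It slides stiffly (about 5 N) and stays where it is left
- tailknob1 (a point): centre of the black upright knob (22 mm diameter, 34 mm tall) on top of tailstock 1, 121 mm above the bench; under the knob the tailstock body is 38 mm wide, its top 94 mm above the bench
- tail2 (a joint): tailstock of station 2, in m: 0 right back, grows as it slides towards the head, end stop 0.056; 0.047 when a blank is fully home in both cups. It slides stiffly (about 5 N) and stays where it is left
- tailknob2 (a point): centre of the black upright knob (22 mm diameter, 34 mm tall) on top of tailstock 2, 121 mm above the bench; under the knob the tailstock body is 38 mm wide, its top 94 mm above the bench
- shaft (a joint): upright worm shaft, in rad, positive anticlockwise from above: 0 (zero) = key towards the indexer's -x, where the fixed pointer stands just outside the wheel's rim, on the near side of the gearbox. It turns stiffly (0.3 N m) and stays where it is left; the worm gears 40:1, so the spindles do not visibly turn
- key (a point): on the axis of the worm shaft, level with the top of its key; turns with the shaft, the key on its -x side. Shaft 24 mm diameter, standing 46 mm above the collar, tapered end; key 8 mm wide, 4 mm out of the shaft, from the collar to 24 mm above it, so the top 22 mm of the shaft are plain
- collar (a point): centre of the upper face of the collar (48 mm diameter) on which the fitted handwheel rests, 100 mm above the bench; turned like the indexer
- zero_line (a point): middle of the white zero line on top of the wheel's rim, 68 mm from the axis on the wheel's -x side; at zero it stands straight in -x from the collar (collar's y = 0), at the pointer
- wheel: handwheel, rim 150 mm diameter, 18 mm thick, 3 spokes; hexagonal hub 46 mm across flats, 50 mm tall, a flat facing -x and every 60 deg. Origin at its underside on the axis. Bore 25.8 mm and keyway 9.6 mm wide, right through, keyway at -x; white zero line on the rim at -x; black crank knob at +x, 66 mm out, 18 mm diameter, top 40 mm up. 0.55 kg. Fitted, its axes are those of point key
- blank_a: loose wooden handle blank: square body 30 x 30 x 130 mm with a round tenon, 16 mm diameter and 14 mm long, on each end (158 mm overall); origin at its centre, x along its length, both ends alike. About 0.11 kg. May be absent
- blank_b: loose wooden handle blank: square body 30 x 30 x 130 mm with a round tenon, 16 mm diameter and 14 mm long, on each end (158 mm overall); origin at its centre, x along its length, both ends alike. About 0.11 kg. May be absent
- blank_c: loose wooden handle blank: square body 30 x 30 x 130 mm with a round tenon, 16 mm diameter and 14 mm long, on each end (158 mm overall); origin at its centre, x along its length, both ends alike. About 0.11 kg. May be absent
- glue: white glue bottle, 56 mm diameter, 150 mm tall; origin at the centre of its underside; to be left standing
- mallet: carver's mallet standing on its head, 96 mm diameter, 215 mm tall; origin at the centre of its underside; to be left standing
There are look-alikes about, which are no part of the job. What is shaped like the blank_b but turquoise is not meant.

How it is judged:
On the way, in this order (a step that is already met when the one before it is completed fails the run):
1. the handwheel is down on the collar with its keyway over the key (horizontal distance between wheel and collar below 0.003 m and z of wheel in the frame of collar below 0.003 m and angle between wheel's own z axis and vertical below 0.05 rad and angle between the x axis of wheel and the x axis of key, either way round below 0.2 rad), for 0.2 s.
2. the fitted handwheel's zero line stands at the pointer (all of step 1 and y of zero_line in the frame of collar between -0.008 and 0.008 m and x of zero_line in the frame of collar below 0 m), for 0.2 s.
At the end, for the whole second after the job is handed in: Wheel on the collar within 3 mm, keyed; zero line within 8 mm of the pointer. Each blank present in a station of its own: centre within 5 mm of the seat, parallel to the spindle within 0.05 rad, that tailstock at 0.043 m or more. All at rest (all of step 2 and ((distance between blank_a and seat0 below 0.005 m and angle between the x axis of blank_a and the x axis of seat0, either way round below 0.05 rad and value of joint tail0 above 0.043 m) or (distance between blank_a and seat1 below 0.005 m and angle between the x axis of blank_a and the x axis of seat1, either way round below 0.05 rad and value of joint tail1 above 0.043 m) or (distance between blank_a and seat2 below 0.005 m and angle between the x axis of blank_a and the x axis of seat2, either way round below 0.05 rad and value of joint tail2 above 0.043 m)) and ((distance between blank_b and seat0 below 0.005 m and angle between the x axis of blank_b and the x axis of seat0, either way round below 0.05 rad and value of joint tail0 above 0.043 m) or (distance between blank_b and seat1 below 0.005 m and angle between the x axis of blank_b and the x axis of seat1, either way round below 0.05 rad and value of joint tail1 above 0.043 m) or (distance between blank_b and seat2 below 0.005 m and angle between the x axis of blank_b and the x axis of seat2, either way round below 0.05 rad and value of joint tail2 above 0.043 m)) and ((distance between blank_c and seat0 below 0.005 m and angle between the x axis of blank_c and the x axis of seat0, either way round below 0.05 rad and value of joint tail0 above 0.043 m) or (distance between blank_c and seat1 below 0.005 m and angle between the x axis of blank_c and the x axis of seat1, either way round below 0.05 rad and value of joint tail1 above 0.043 m) or (distance between blank_c and seat2 below 0.005 m and angle between the x axis of blank_c and the x axis of seat2, either way round below 0.05 rad and value of joint tail2 above 0.043 m)) and linear speed of each of blank_a, blank_b, blank_c below 0.02 m/s and angular speed of wheel below 0.1 rad/s); the robot touches nothing.
It fails at once if the glue bottle or the mallet is knocked over (angle between any of glue, mallet's own z axis and vertical above 0.5 rad).
Of blank_a, blank_b, blank_c only 2 to 3 are there at a start; the rules pass over those that are not, and their reading is None.
At some moment in a run one of blank_a, blank_b, blank_c may be knocked a few centimetres aside while the robot is not near it.
Once in a run the grip may slacken for a moment while it holds something.
It also fails if it takes over 210 s, if anything falls off the work surface, if the arm or the gripper's body presses on something with over 40 N, if the wrist force passes 120 N, or if a joint passes its speed limit or range.

### The arm

A 6-joint arm with a two-finger parallel gripper is mounted at the origin on the work surface. World frame = base frame: x ahead of the robot, y to its left, z up, the work surface at z = 0. Lengths are in m, angles in rad, forces in N, time in s.
With the tool pointing down it reaches from about 0.325 to 0.925 m from the base axis. Payload 3.1 kg.
Tool frame: the origin (TCP) lies at the very end of the fingers, on their centre line; the grasp point (between the pads) lies 19 mm behind it; z points along the fingers, y is the line along which they close (so a half turn about z gives the same grasp; the last joint's range is limited). The gripper opens to 85 mm and grips with 20 to 120 N. Pads are 22 mm wide; open, the fingers measure 114 mm over their backs; the gripper's body (76 mm by 85 mm) begins 54 mm behind the grasp point. The pads swing forward as they close: fully open they stand 13 mm farther back than shut.
Start: joints at [-1.298, 0.217, 1.613, -0, 1.311, -0.112], TCP at [0.235, -0.579, 0.231] pointing down, gripper open.
Joint ranges: [-2.75, 2.75], [-0.78, 2.1], [0.31, 2.55], [-1.13, 4.27], [0.13, 2.63], [-2.58, 2.58]. Speed limits (rad/s): [2.79, 2.79, 3.14, 3.14, 3.14, 3.14].

### API

Orientations are given as [roll, pitch, yaw] about the fixed x, y, z axes, in that order (R = Rz(yaw) Ry(pitch) Rx(roll)).
In Python, from workcell import * gives the robot as it stands. Calls block until the motion is done:
- movep(position, orientation): joint-space move of the TCP to a pose.
- movel(position, ori=None, v=0.15, max_force=None): straight line of the TCP; ori=None keeps the orientation; v is the mean speed in m/s. With max_force (N) it stops when the force on the tool has changed by that much, and returns True; else False.
- move_joints(angles): joint-space move.
- open_gripper() and clamp(strength=None): open the fingers fully, or close them until they stop; strength is the grip in N (None keeps the last).
- hold(seconds).
- inverse_kinematics(position, orientation): joint angles nearest the present ones, or None.
- camera(name): name is "scene" or "top" or "wrist"; returns a dict with "pixels" (384x512x3 uint8, red, green, blue), "fx", "fy", "cx", "cy" (pixels), "k1" (the pictures are not rectified: a ray, as slopes to the right and down, at radius r is drawn at 1 + k1 r^2 times it, then the intrinsics apply), "view" (4x4, takes a point from world to camera coordinates); the wrist camera has in their place "T_tool_cam" (4x4, takes a point from camera to tool coordinates, whose origin is the TCP and whose axes are the flange's). Camera axes: x right, y down, z forward; pixel columns grow to the right and rows downward; lengths in m; the calibration is good to about 2 mm. A picture is of the moment at which its call begins: read the wrist's pose just before it. There is no depth.
A pose or a line that the arm cannot do raises MotionError and nothing moves.
- job_done(): hands the job in; it is judged then, once.
Readings, each from a call of its own:
- current_t(): time.
- current_qpos(): joint angles.
- current_joint_vel(): joint speeds.
- current_tau(): joint torques, N m.
- current_tool_pos(): TCP position.
- current_eef_rot(): TCP orientation.
- current_contact_force(): force on the tool from outside, world axes, zero at the start.
- current_moment(): the same for the moment, N m.
- current_gripper_width(): finger opening in m.
- current_grasp_force(): force on a finger pad.
Only numpy, scipy, OpenCV 4.12 (cv2) and the standard library are available. Lean on these libraries where they do the work, as an engineer would, in place of code of your own. Each camera call takes 0.05 s, during which the arm holds its last target. There are 200 camera calls.

## Working session

There is one attempt and no reset: what is moved stays moved. The work goes in short steps, each a Python script; the robot and the scene stay as the last script left them, time stands still between calls to the robot, and variables do not carry over. Pictures are saved under pics/ and viewed, at most 14 in all, crops included, and the job is handed in when it is done.

```bash
mkdir -p pics; ls; cat > h.py <<'E'
from workcell import *
import numpy as np, cv2
from scipy.spatial.transform import Rotation as R
def snap(name, fn, crop=None, scale=1):
    p=np.array(current_tool_pos()); e=current_eef_rot()
    c=camera(name); im=c["pixels"][:,:,::-1]
    if name=="wrist":
        T=np.eye(4); T[:3,:3]=R.from_euler('xyz',e).as_matrix(); T[:3,3]=p
        c["view"]=np.linalg.inv(T@np.array(c["T_tool_cam"]))
    np.save(fn.replace('.png','.npy').replace('pics/','pics/c_'),{k:v for k,v in c.items()},allow_pickle=True)
    if crop: im=im[crop[1]:crop[3],crop[0]:crop[2]]
    if scale!=1: im=cv2.resize(im,None,fx=scale,fy=scale,interpolation=cv2.INTER_CUBIC)
    cv2.imwrite(fn,im); return c
def load(n): return np.load(f'pics/c_{n}.npy',allow_pickle=True).item()
def ray(c,u,v):
    x=np.array([(u-c["cx"])/c["fx"],(v-c["cy"])/c["fy"]]); s=x.copy()
    for _ in range(20): s=x/(1+c["k1"]*(s@s))
    V=np.linalg.inv(np.array(c["view"])); d=V[:3,:3]@np.r_[s,1]; return V[:3,3],d
def atz(c,u,v,z):
    o,d=ray(c,u,v); return o+d*(z-o[2])/d[2]
def proj(c,P):
    q=np.array(c["view"])@np.r_[P,1]; s=q[:2]/q[2]; s=s*(1+c["k1"]*(s@s))
    return np.array([s[0]*c["fx"]+c["cx"],s[1]*c["fy"]+c["cy"]])
E
python3 - <<'E'
from h import *
for n in ("top","scene"):
    c=snap(n,f'pics/{n}.png',scale=1.56)
    print(n,c["fx"],c["cx"],c["cy"],c["k1"],np.linalg.inv(c["view"])[:3].round(3).tolist())
print(current_eef_rot(), current_t())
E
```

```text
pics
top 407.3269214156468 259.41982984351034 199.09510455873715 -0.0353962573361709 [[-0.005, -0.997, 0.073, 0.357], [-1.0, 0.006, 0.009, -0.028], [-0.01, -0.073, -0.997, 1.52]]
scene 466.7004478994318 261.0821309884008 200.35228415446005 0.0014291431108083873 [[0.435, 0.521, -0.735, 1.589], [0.901, -0.245, 0.359, -0.56], [0.007, -0.817, -0.576, 0.984]]
[-3.13935627e+00 -2.35836273e-04  3.84762204e-01] 0.1
```

View pics/top.png

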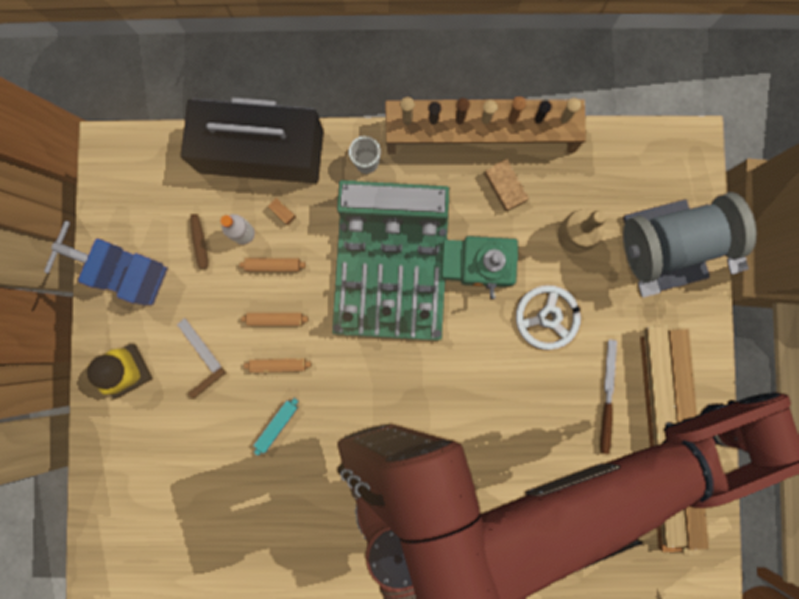

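View pics/scene.png

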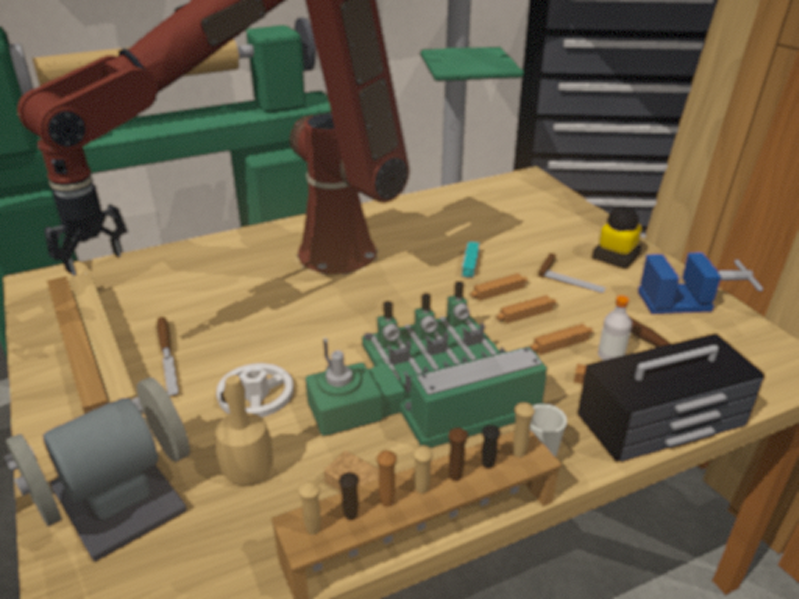

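Top view: indexer at about (392,262), shaft (494,260), wheel (548,317) with the black knob at (576,310). There are three orange blanks, at (272,265), (273,320) and (278,366), and a turquoise decoy at (275,427).

```bash
python3 - <<'E'
from h import *
c=load('top')
f=lambda u,v,z:print((u,v),atz(c,u/1.5625,v/1.5625,z).round(3))
for a in [(548,317,.018),(576,310,.03),(494,258,.146),(272,265,.03),(273,320,.03),(278,366,.03),(275,427,.03),(237,228,.1),(585,230,.1),(348,312,.138),(386,309,.138),(424,311,.138)]: f(*a)
print(np.array(camera("wrist")["T_tool_cam"]).round(3))
movep([0.50,-0.30,0.42],[np.pi,0,0]) 
c=snap("wrist",'pics/w1.png',scale=1.56)
print(current_t(), current_tool_pos(), current_eef_rot(), current_qpos())
E
```

```text
(548, 317) [ 0.452 -0.351  0.018]
(576, 310) [ 0.467 -0.414  0.03 ]
(494, 258) [ 0.573 -0.208  0.146]
(272, 265) [0.578 0.302 0.03 ]
(273, 320) [0.447 0.298 0.03 ]
(278, 366) [0.34  0.285 0.03 ]
(275, 427) [0.198 0.291 0.03 ]
(237, 228) [0.653 0.367 0.1  ]
(585, 230) [ 0.643 -0.421  0.1  ]
(348, 312) [0.457 0.11  0.138]
(386, 309) [0.464 0.028 0.138]
(424, 311) [ 0.459 -0.055  0.138]
[[ 0.    -0.951 -0.309  0.079]
 [ 1.     0.    -0.001  0.   ]
 [ 0.001 -0.309  0.951 -0.142]
 [ 0.     0.     0.     1.   ]]
1.7833 [ 0.49935754 -0.30071205  0.41890836] [-3.14083004e+00  1.56242675e-03 -1.26128499e-03] [-6.62223481e-01  4.11923418e-02  1.46471317e+00 -3.57919556e-04
  1.63738868e+00  9.09811214e-01]
```

View pics/w1.png

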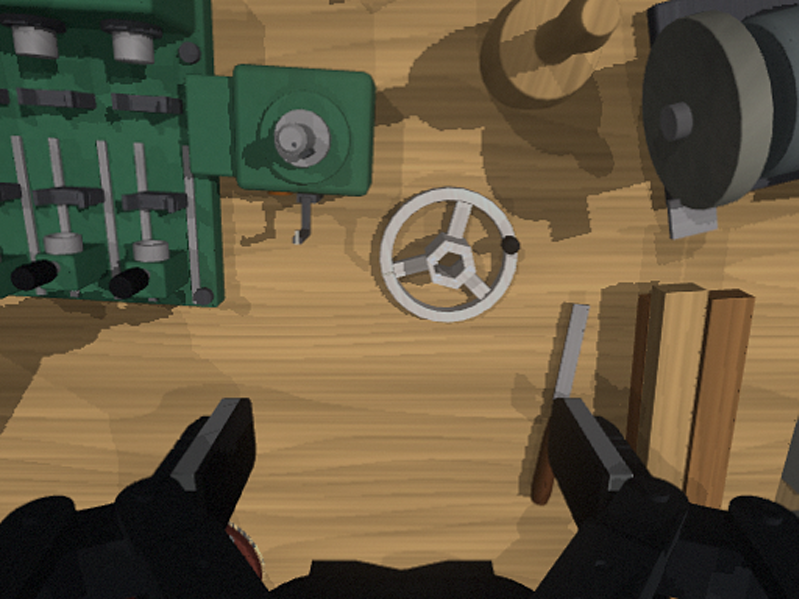

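The wrist view shows the shaft top near (293,142), the pointer (303,238), the wheel hub (450,262), the knob (510,244) and the mallet at top (540,60). I'll enlarge that area.

```bash
python3 - <<'E'
import cv2
from h import *
im=load('w1')["pixels"][:,:,::-1]
cv2.imwrite('pics/w1z.png',cv2.resize(im[50:215,145:345],None,fx=4,fy=3.6,interpolation=cv2.INTER_CUBIC))
E
```

```text
(no output)
```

View pics/w1z.png

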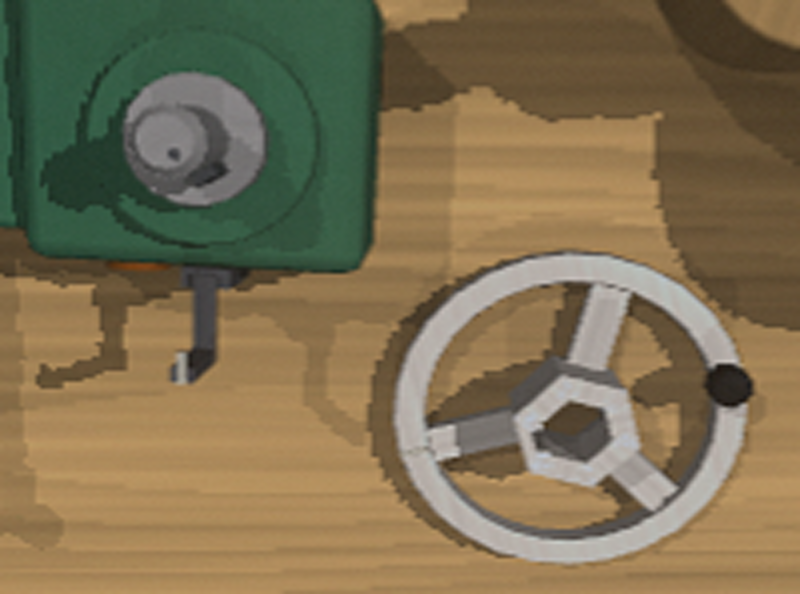

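```bash
python3 - <<'E'
from h import *
c=load('w1')
f=lambda u,v,z:atz(c,145+u/4,50+v/3.6,z)
col=f(195,139,.1); sh=f(165,138,.146); k=f(209,174,.124); ptr=f(180,362,.118)
hub=f(577,432,.05); rim=f(572,409,.018); kn=f(729,383,.040); zl=f(418,450,.018)
for n in "col sh k ptr hub rim kn zl".split(): print(n,eval(n).round(4))
d=kn-hub; print("wheel yaw knob",np.degrees(np.arctan2(d[1],d[0])),np.hypot(*d[:2]))
d=hub-zl; print("wheel yaw zl",np.degrees(np.arctan2(d[1],d[0])),np.hypot(*d[:2]))
d=col-k; print("key yaw",np.degrees(np.arctan2(d[1],d[0])),np.hypot(*d[:2]))
d=col-ptr; print("idx yaw",np.degrees(np.arctan2(d[1],d[0])),np.hypot(*d[:2]))
E
```

```text
col [ 0.5763 -0.2154  0.1   ]
sh [ 0.5769 -0.2149  0.146 ]
k [ 0.5645 -0.2237  0.124 ]
ptr [ 0.496  -0.2089  0.118 ]
hub [ 0.4517 -0.3514  0.05  ]
rim [ 0.4548 -0.3521  0.018 ]
kn [ 0.4718 -0.4128  0.04  ]
zl [ 0.435 -0.287  0.018]
wheel yaw knob -71.95785299699106 0.06462796613854684
wheel yaw zl -75.42678173843754 0.0665168701466633
key yaw 35.05348155157803 0.014351442946784577
idx yaw -4.648078232060926 0.08059632343599618
```

```bash
python3 - <<'E'
from h import *
movep([0.576,-0.215,0.27],[np.pi,0,np.radians(195)])
hold(.3)
c=snap("wrist",'pics/w2.png',scale=1.56)
print(current_t(), current_tool_pos(), current_eef_rot(),proj(c,[.576,-.215,.1]))
E
```

```text
4.8417 [ 0.57601288 -0.21503557  0.27009035] [-3.14148868e+00  1.03509652e-04 -2.87985295e+00] [257.10347424 171.71233874]
```

View pics/w2.png

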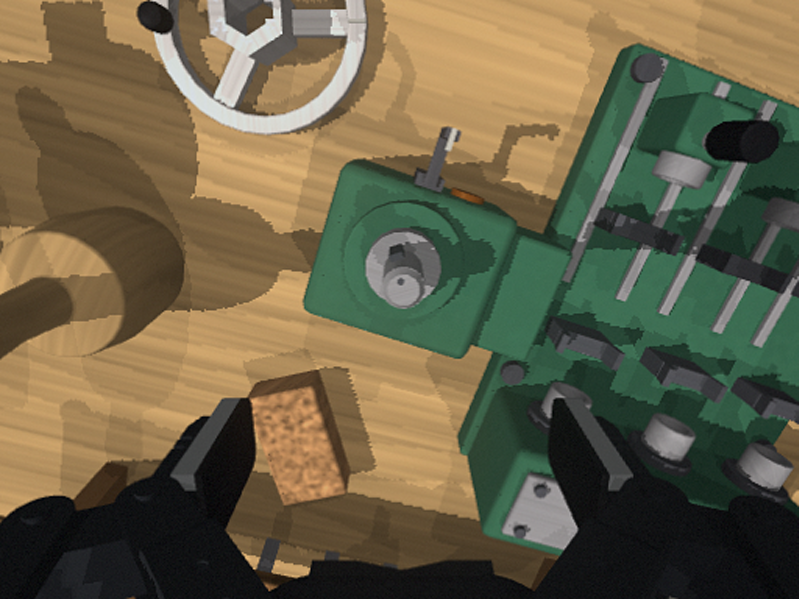

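Key visible at about (397,250), pointing up in the picture; zooming in on shaft and pointer.

```bash
python3 - <<'E'
from h import *
im=load('w2')["pixels"][:,:,::-1]
cv2.imwrite('pics/w2z.png',cv2.resize(im[120:210,205:325],None,fx=6.5,fy=6.5,interpolation=cv2.INTER_CUBIC))
E
```

```text
(no output)
```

View pics/w2z.png

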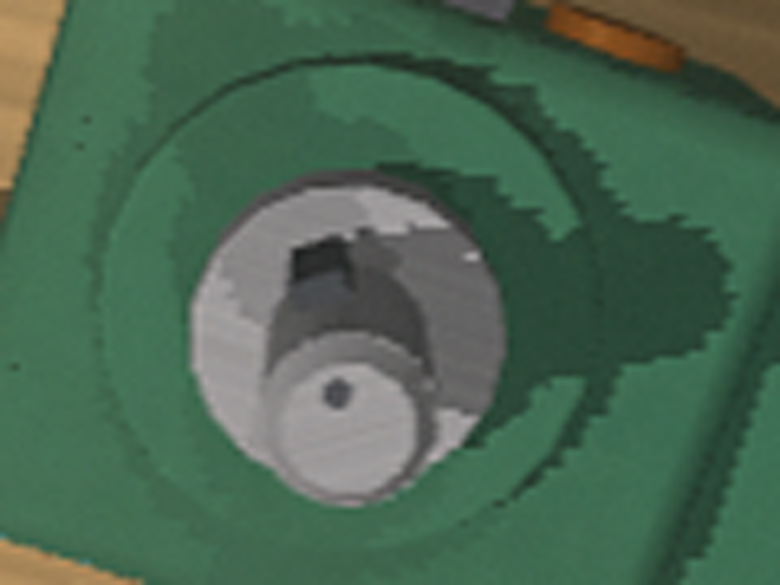

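```bash
python3 - <<'E'
from h import *
c=load('w2')
f=lambda u,v,z:atz(c,205+u/6.5,120+v/6.5,z)
L=f(191,328,.1);Rr=f(505,328,.1);T=f(345,183,.1); print(L,Rr,np.linalg.norm(L-Rr),T)
col=(L+Rr)/2; print('col',col)
top=f(347,430,.146); print('top',top)
for u,v,z in [(318,242,.1),(323,284,.124),(337,392,.146)]:
    p=f(u,v,z); d=(top if z>.14 else col)-p; print(u,v,p.round(4),np.degrees(np.arctan2(d[1],d[0])),np.hypot(*d[:2]))
for e in (30,34,38,42,46):
    a=np.radians(e+180); 
    g=lambda r,t,z:((proj(c,col+[r*np.cos(a)-t*np.sin(a),r*np.sin(a)+t*np.cos(a),z])-[205,120])*6.5).round().tolist()
    print(e,g(.016,.004,0),g(.016,-.004,0),g(.016,.004,.024),g(.016,-.004,.024))
print(((proj(c,col+[0,0,.046])-[205,120])*6.5))
E
```

```text
[ 0.58051935 -0.23673958  0.1       ] [ 0.56832277 -0.1912039   0.1       ] 0.04714079085690418 [ 0.55336884 -0.22010326  0.1       ]
col [ 0.57442106 -0.21397174  0.1       ]
top [ 0.57651019 -0.21377882  0.146     ]
318 242 [ 0.5629 -0.2217  0.1   ] 33.81218572078348 0.013853130073289864
323 284 [ 0.5635 -0.2206  0.124 ] 31.26411624459858 0.01277759106063699
337 392 [ 0.5719 -0.2164  0.146 ] 29.208786364431027 0.0052907413565031905
30 [294.0, 233.0] [346.0, 219.0] [291.0, 269.0] [347.0, 254.0]
34 [287.0, 237.0] [339.0, 220.0] [284.0, 273.0] [339.0, 254.0]
38 [281.0, 242.0] [331.0, 221.0] [277.0, 278.0] [330.0, 255.0]
42 [275.0, 246.0] [323.0, 222.0] [270.0, 283.0] [322.0, 257.0]
46 [270.0, 252.0] [316.0, 224.0] [264.0, 288.0] [314.0, 259.0]
[349.75377427 414.73068132]
```

```bash
python3 - <<'E'
from h import *
a=load('w1');b=load('w2')
def tri(p,q):
    o1,d1=ray(a,*p);o2,d2=ray(b,*q); A=np.c_[d1,-d2]; s=np.linalg.lstsq(A,o2-o1,rcond=None)[0]
    return (o1+d1*s[0]+o2+d2*s[1])/2, np.linalg.norm(o1+d1*s[0]-o2-d2*s[1])
k=1.5625
print('ptr',tri((190,150.5),(450/k,133/k)))
print('bolt far',tri((188/k,53/k),(513/k,371/k)),'bolt near',tri((203/k,297/k),(649/k,67/k)))
print('knob2 top',tri((120/k,285/k),(718/k,141/k)))
print('shafttop',tri((145+165/4,50+138/3.6),(205+347/6.5,120+430/6.5)))
for p,q in [((664,62),(570,282)),((723,85),(622,300)),((769,100),(665,310))]:
    P=atz(b,p[0]/k,p[1]/k,.036);Q=atz(b,q[0]/k,q[1]/k,.036); d=Q-P; print(P.round(3),Q.round(3),np.degrees(np.arctan2(d[1],d[0])))
E
```

```text
ptr (array([ 0.49232768, -0.20769537,  0.10450272]), np.float64(0.004000155011904617))
bolt far (array([ 0.65326448, -0.09931828,  0.03058236]), np.float64(0.001429556109624817)) bolt near (array([ 0.41296889, -0.085197  ,  0.03346732]), np.float64(0.00046237607568447607))
knob2 top (array([ 0.46005542, -0.07197909,  0.14498603]), np.float64(0.018090216452806465))
shafttop (array([ 0.57707588, -0.21396781,  0.14340289]), np.float64(0.0008783190907361918))
[ 0.408 -0.077  0.036] [ 0.569 -0.084  0.036] -2.4081748247726242
[ 0.41  -0.032  0.036] [ 0.572 -0.04   0.036] -2.7238156285081137
[0.411 0.003 0.036] [ 0.571 -0.004  0.036] -2.55865072796271
```

```bash
cat >> h.py <<'E'
def dn(yawdeg): return [np.pi,0,np.radians(yawdeg)]
def st(): print('t',round(current_t(),1),'p',np.round(current_tool_pos(),4),'F',np.round(current_contact_force(),1),'w',round(current_gripper_width(),4),'gf',np.round(current_grasp_force(),1))
E
python3 - <<'E'
from h import *
x,y=.453,-.3517
open_gripper()
movep([x,y,.13],dn(76)); movel([x,y,.024],max_force=8); st()
clamp(40); st(); open_gripper()
movel([x,y,.09]); movep([x,y,.09],dn(-44)); movel([x,y,.024],max_force=8); st()
clamp(100); st()
movel([x,y,.12]); hold(.2); st()
E
```

```text
t 7.5 p [ 0.4538 -0.3523  0.0249] F [-0.2 -1.  -0.1] w 0.0857 gf 0.0
t 7.9 p [ 0.4532 -0.3522  0.0252] F [-2.8  0.8  5.9] w 0.0454 gf 43.4
t 11.4 p [ 0.4532 -0.3519  0.0241] F [ 0.1  1.1 -0.1] w 0.0854 gf 0.0
t 11.9 p [ 0.4542 -0.3527  0.0258] F [0.1 1.6 5.3] w 0.044 gf 104.8
t 12.9 p [ 0.452  -0.3508  0.1182] F [-0.2  0.7 -5.9] w 0.0439 gf 103.3
```

```bash
python3 - <<'E'
from h import *
x,y=.5768,-.2139
movep([.53,-.26,.24],dn(60)); movep([x,y,.19],dn(60.5)); hold(.4)
e=np.array([x,y])-np.array(current_tool_pos())[:2]; print(e,np.degrees(current_eef_rot()))
st(); snap("wrist",'pics/w3.png',scale=1.56)
if abs(e).max()>.0005: movel([x+e[0],y+e[1],.19])
print(movel([x+e[0],y+e[1],.120],v=.03,max_force=6)); st()
E
```

```text
[-0.00013098  0.00079767] [ 1.79906661e+02 -6.57070009e-04  6.04403985e+01]
t 15.1 p [ 0.5769 -0.2147  0.1909] F [-0.   0.1 -5.3] w 0.0439 gf 103.3
True
t 17.3 p [ 0.5766 -0.2132  0.1258] F [-0.1 -0.1  6. ] w 0.0441 gf 104.5
```

View pics/w3.png

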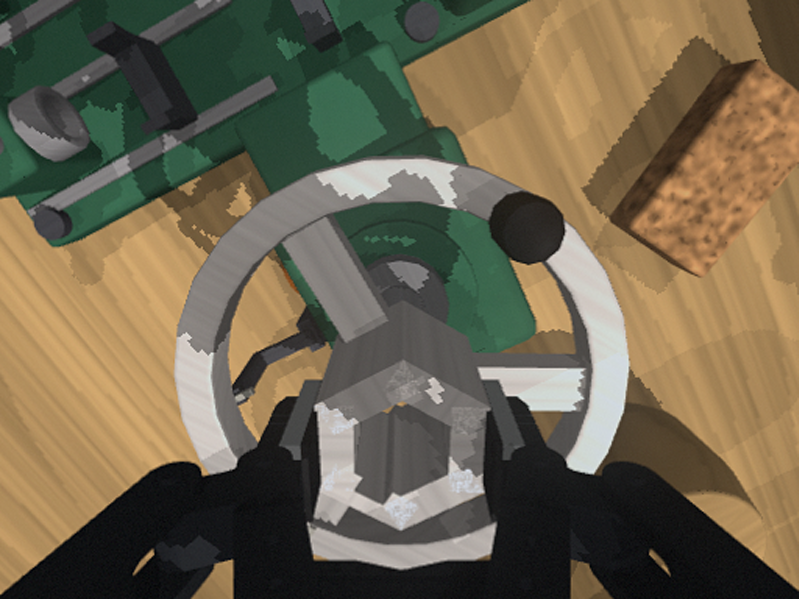

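Wheel went fully down (TCP z 0.1258, same as at pick-up on the bench). Now turn it by −33.5°.

```bash
python3 - <<'E'
from h import *
hold(.4)
p=np.array([.5767,-.2135,.1255])
for a in np.linspace(60.5,27,7)[1:]:
    movep(p,dn(a))
hold(.3); st(); print(np.degrees(current_eef_rot()),current_moment())
open_gripper(); hold(.2); movel([p[0],p[1],.25]); 
movep([.56,-.215,.30],dn(177)); hold(.3)
c=snap("wrist",'pics/w4.png'); st()
im=c["pixels"][:,:,::-1]
print([proj(c,q).round() for q in ([.5768,-.2139,.15],[.5768-.068,-.2139+.0036,.118])])
cv2.imwrite('pics/w4z.png',cv2.resize(im[20:300,110:420],None,fx=2.1,fy=2.1,interpolation=cv2.INTER_CUBIC))
E
```

```text
t 19.5 p [ 0.577  -0.2147  0.1259] F [ 0.8 -4.9  1.8] w 0.0445 gf 106.0
[1.79862450e+02 8.80132871e-03 2.72402325e+01] [-1.01287007  0.06670941  0.1417832 ]
t 23.8 p [ 0.56  -0.215  0.3  ] F [ 0.5 -0.4 -0.2] w 0.0851 gf 0.0
[array([259., 194.]), array([259., 117.])]
```

View pics/w4z.png

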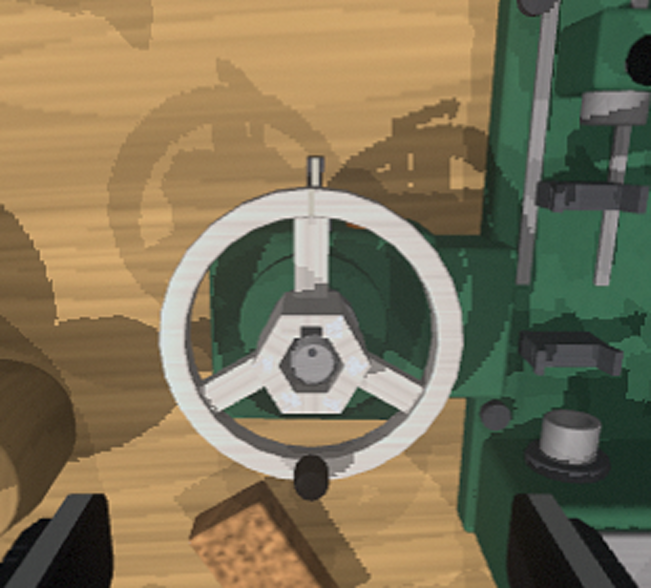

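The zero line (312,203) stands at the pointer (316,168), and the wheel is keyed. Now the stations and blanks.

```bash
cat >> h.py <<'E'
def blanks(c,zt=.030,show=False):
    hsv=cv2.cvtColor(c["pixels"],cv2.COLOR_RGB2HSV)
    m=cv2.inRange(hsv,(6,130,110),(16,255,255)); m=cv2.morphologyEx(m,cv2.MORPH_CLOSE,np.ones((5,5)))
    out=[]
    for k in cv2.findContours(m,cv2.RETR_EXTERNAL,cv2.CHAIN_APPROX_NONE)[0]:
        if cv2.contourArea(k)<700: continue
        P=np.array([atz(c,*q[0],zt)[:2] for q in k],np.float32)
        r=cv2.minAreaRect(P); b=cv2.boxPoints(r); e=b[1]-b[0] if np.linalg.norm(b[1]-b[0])>np.linalg.norm(b[2]-b[1]) else b[2]-b[1]
        a=np.degrees(np.arctan2(e[1],e[0]))%180
        out.append((np.round(r[0],4),round(a,1),np.round(sorted(r[1]),4)))
    return out,m
E
python3 - <<'E'
from h import *
movep([.50,.02,.40],dn(-3)); hold(.3)
c=snap("wrist",'pics/w5.png'); im=c["pixels"][:,:,::-1]
movep([.44,.29,.42],dn(-3)); hold(.3); st()
c2=snap("wrist",'pics/w6.png'); o,m=blanks(c2)
for q in o: print(q)
t=camera("top"); 
for q in blanks(t)[0]: print('top',q)
a=cv2.resize(im[0:230,60:440],None,fx=2.1,fy=2.1,interpolation=cv2.INTER_CUBIC)
b=cv2.resize(c2["pixels"][:,:,::-1],(156,117)); a[-117:,:156]=b; a[-117:,156:312]=cv2.resize(cv2.merge([m]*3),(156,117))
cv2.imwrite('pics/w5z.png',a)
E
```

```text
t 28.5 p [0.4405 0.2891 0.4199] F [-0.3  0.3  0.1] w 0.0853 gf 0.0
(array([0.3577, 0.3148]), np.float32(91.5), array([0.0377, 0.1566]))
(array([0.4539, 0.2994]), np.float32(89.4), array([0.0325, 0.1556]))
(array([0.5827, 0.3049]), np.float32(89.4), array([0.0295, 0.1559]))
top (array([0.0253, 0.3354]), np.float32(23.5), array([0.1689, 0.4343]))
top (array([ 0.1613, -0.6596]), np.float32(178.4), array([0.1017, 0.508 ]))
top (array([0.3755, 0.8888]), np.float32(2.2), array([0.1314, 0.3055]))
top (array([0.399 , 0.5294]), np.float32(25.7), array([0.2239, 0.372 ]))
top (array([0.7431, 0.9011]), np.float32(74.8), array([0.1425, 0.1931]))
top (array([ 0.9296, -0.2361]), np.float32(89.7), array([0.1087, 0.4207]))
top (array([0.9234, 0.8882]), np.float32(69.5), array([0.1729, 0.2765]))
```

View pics/w5z.png

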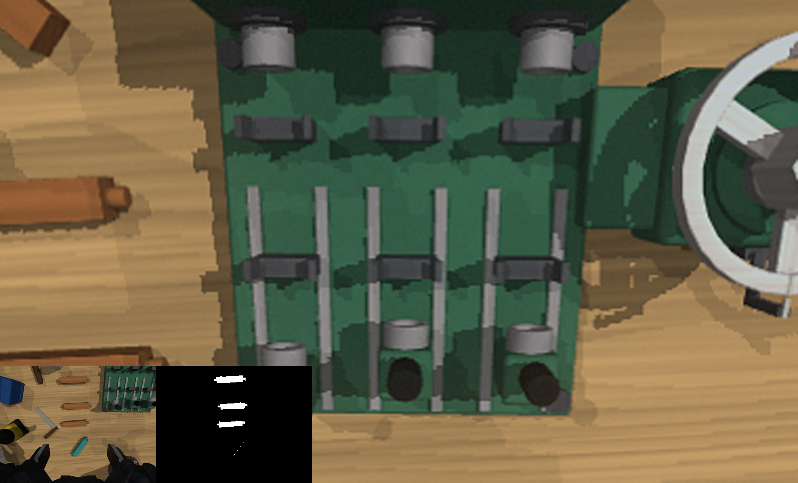

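```bash
python3 - <<'E'
from h import *
c=load('w5')
f=lambda u,v,z:atz(c,60+u/2.1,v/2.1,z)
print('cam',np.linalg.inv(c['view'])[:3,3])
for n,u,v in [('f0',275,129),('f1',406.5,130),('f2',541,131),('n0',282,267),('n1',406,268),('n2',530,269)]: print(n,f(u,v,.07).round(4))
print('f1 edges',f(406,118,.075),f(406,143,.06),'n1',f(406,256,.06),f(406,281,.075))
print('cups',[f(u,70,.078).round(4) for u in (269,408,546)])
print('tail cups mouth top',f(406,322,.089), f(530,326,.089),f(283,344,.089))
print('knob tops',f(404,372,.138),f(541,380,.138))
E
```

```text
cam [0.5794097  0.01554604 0.54170052]
f0 [0.6164 0.1029 0.07  ]
f1 [0.6113 0.0192 0.07  ]
f2 [ 0.6063 -0.0664  0.07  ]
n0 [0.5296 0.1079 0.07  ]
n1 [0.5245 0.0243 0.07  ]
n2 [ 0.5195 -0.0593  0.07  ]
f1 edges [0.61802803 0.01906635 0.075     ] [0.60407574 0.02002506 0.06      ] n1 [0.53145152 0.02406978 0.06      ] [0.51646012 0.02472309 0.075     ]
cups [array([0.6496, 0.1013, 0.078 ]), array([0.645 , 0.0163, 0.078 ]), array([ 0.6407, -0.068 ,  0.078 ])]
tail cups mouth top [0.49136052 0.0259524  0.089     ] [ 0.4844196 -0.0562116  0.089    ] [0.48077479 0.10914693 0.089     ]
knob tops [0.47038726 0.02773961 0.138     ] [ 0.46106078 -0.05510436  0.138     ]
```

```bash
python3 - <<'E'
from h import *
u=np.array([np.cos(np.radians(-3.3)),np.sin(np.radians(-3.3)),0])
for n,(x,y) in enumerate([(.4575,.1115),(.467,.0275),(.460,-.0555)]):
    open_gripper(); movep([x,y,.17],dn(-3)); movel([x,y,.110],max_force=10); clamp(40); hold(.1); st()
    p=np.array(current_tool_pos()); s=movel(p-.05*u,v=.04,max_force=15); print(n,s); st()
    open_gripper(); hold(.1); q=np.array(current_tool_pos()); q[2]=.17; movel(q)
E
```

```text
t 31.2 p [0.458  0.1139 0.111 ] F [-1.5  7.   2. ] w 0.0206 gf 39.3
0 True
t 31.7 p [0.4518 0.1143 0.111 ] F [1.9 0.1 0.7] w 0.0208 gf 42.0
t 34.9 p [0.4674 0.0281 0.1107] F [-2.   4.5  5.2] w 0.0208 gf 39.4
1 True
t 35.6 p [0.4442 0.0296 0.1108] F [ 1.8 -0.3 -0.3] w 0.0207 gf 42.7
t 38.8 p [ 0.4603 -0.0565  0.1107] F [-2.2 -4.8  5.1] w 0.0208 gf 39.4
2 True
t 39.5 p [ 0.4394 -0.0553  0.1108] F [2.4 1.  0.4] w 0.0208 gf 42.0
```

```bash
cat >> h.py <<'E'
YAW=-3.3; U=np.array([np.cos(np.radians(YAW)),np.sin(np.radians(YAW)),0])
SEAT=np.array([[.5839,.1064,0],[.579,.0215,0],[.5741,-.0634,0]])
def look(x,y):
    "close view from straight above the blank"
    open_gripper(); movep([x-.079,y,.25],dn(0)); hold(.3)
    p=np.array(current_tool_pos()); e=current_eef_rot(); c=camera("wrist")
    T=np.eye(4); T[:3,:3]=R.from_euler('xyz',e).as_matrix(); T[:3,3]=p
    c["view"]=np.linalg.inv(T@np.array(c["T_tool_cam"]))
    o=[b for b in blanks(c)[0] if np.hypot(*(b[0]-[x,y]))<.06]; print(o); return o[0],c
def pick(b,off=0.):
    a=b[1]; d=np.array([np.cos(np.radians(a)),np.sin(np.radians(a))]); x,y=b[0]-off*d
    movep([x,y,.12],dn(a)); movel([x,y,.008],max_force=8); st(); clamp(60); hold(.1); st()
    movel([x,y,.2],v=.25); st()
def place(n,off=0.,c=-.020):
    p=SEAT[n]+U*(c-off)
    movep([p[0],p[1],.2],dn(YAW)); hold(.3); e=(p-np.array(current_tool_pos()))[:2]; print('err',e.round(4)); st()
    q=[p[0]+e[0],p[1]+e[1]]
    movel(q+[.10]); print(movel(q+[.062],v=.04,max_force=6)); st()
E
python3 - <<'E'
from h import *
a=load('top');b=load('scene');k=1.5625
o1,d1=ray(a,230/k,221/k);o2,d2=ray(b,622/k,300/k); s=np.linalg.lstsq(np.c_[d1,-d2],o2-o1,rcond=None)[0]
print('glue cap',o1+d1*s[0],o2+d2*s[1])
bl,_=look(.4539,.2994)
pick(bl); place(1)
E
```

```text
glue cap [0.65990692 0.37107174 0.14269489] [0.66527004 0.37959445 0.14634255]
[(array([0.4524, 0.2988]), np.float32(89.4), array([0.0294, 0.1538]))]
t 45.1 p [0.4533 0.2993 0.0089] F [ 0.  -0.3 -0.3] w 0.0853 gf 0.0
t 45.8 p [0.4532 0.2992 0.0088] F [ 0.3 -0.2  4.9] w 0.0288 gf 60.9
t 46.7 p [0.4509 0.298  0.1977] F [-0.5  0.5 -0.5] w 0.0289 gf 60.4
err [ 0.0001 -0.0009]
t 48.1 p [0.5589 0.0236 0.2   ] F [-0.2  1.1 -0.7] w 0.029 gf 60.4
True
t 49.7 p [0.5587 0.0217 0.0687] F [-1.1  0.6  2.5] w 0.0283 gf 61.0
```

Seated at the expected height (0.0687). Release and push the tailstock home.

```bash
cat >> h.py <<'E'
KNOB=np.array([[.4505,.1143,0],[.4442,.0296,0],[.4394,-.0553,0]])
def release():
    open_gripper(); hold(.1); p=np.array(current_tool_pos()); movel([p[0],p[1],.2],v=.25)
def push(n):
    k=KNOB[n]; movep([k[0],k[1],.19],dn(YAW)); movel([k[0],k[1],.110],max_force=10); clamp(60); hold(.1); st()
    p=np.array(current_tool_pos()); print(movel(p+.054*U,v=.035,max_force=25)); hold(.1); q=np.array(current_tool_pos()); st()
    print('slid',np.linalg.norm((q-p)[:2])); open_gripper(); hold(.1); q=np.array(current_tool_pos()); movel([q[0],q[1],.19],v=.25)
E
python3 - <<'E'
from h import *
release(); push(1)
movep([.50,.05,.38],dn(-3)); hold(.2)
c=snap("wrist",'pics/w7.png'); st()
cv2.imwrite('pics/w7z.png',cv2.resize(c["pixels"][0:260,60:440,::-1],None,fx=2,fy=2,interpolation=cv2.INTER_CUBIC))
E
```

```text
t 53.0 p [0.4445 0.0295 0.1107] F [-1.8 -0.1  5.8] w 0.0202 gf 58.6
False
t 54.8 p [0.4913 0.0266 0.1105] F [-19.8   0.7  19.3] w 0.0202 gf 60.5
slid 0.046878956871104195
t 57.0 p [0.4992 0.0499 0.3774] F [-0.8  0.   1.4] w 0.0855 gf 0.0
```

View pics/w7z.png

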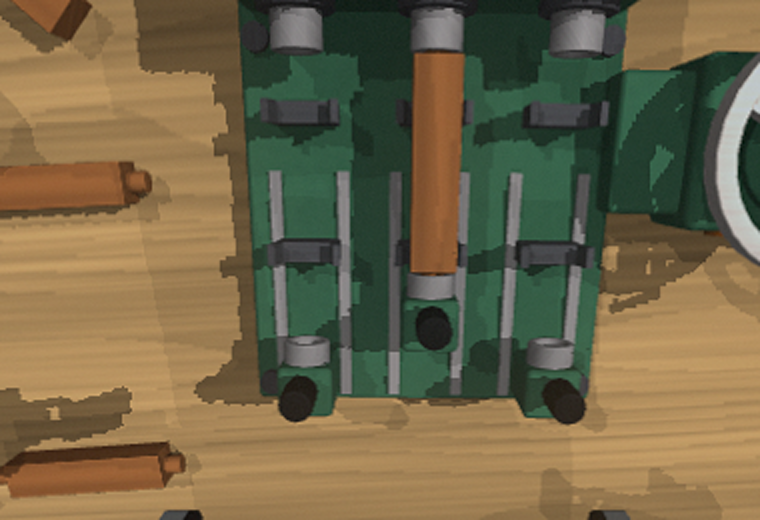

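Blank is home in both cups of station 1 (tail slid 46.9 mm). Next the near blank into station 0.

```bash
python3 - <<'E'
from h import *
bl,_=look(.355,.312)
pick(bl); place(0)
E
```

```text
[(array([0.3537, 0.3148]), np.float32(91.3), array([0.0296, 0.153 ]))]
t 61.4 p [0.3545 0.3154 0.0088] F [ 0.1 -0.5  0.2] w 0.0855 gf 0.0
t 62.0 p [0.3544 0.3153 0.0087] F [ 1.  -0.5  5.3] w 0.0288 gf 61.1
t 62.9 p [0.3523 0.3139 0.1979] F [-0.2 -0.7 -1.7] w 0.0286 gf 60.4
err [ 0.0004 -0.0009]
t 64.4 p [0.5636 0.1085 0.2001] F [-0.9 -0.1 -1.1] w 0.0286 gf 60.4
True
t 65.9 p [0.5639 0.1066 0.0687] F [0.6 0.8 4.2] w 0.0288 gf 61.1
```

```bash
python3 - <<'E'
from h import *
release(); push(0)
bl,_=look(.5827,.3049)
pick(bl,.01); place(2,.01)
E
```

```text
t 69.2 p [0.4508 0.1143 0.1107] F [-1.4  0.3  5.3] w 0.0201 gf 58.6
False
t 71.0 p [0.4976 0.1114 0.1105] F [-18.5  -1.1  18.8] w 0.0202 gf 60.5
slid 0.04690731903394968
[(array([0.5824, 0.3052]), np.float32(89.3), array([0.0297, 0.154 ]))]
t 76.0 p [0.5833 0.2956 0.0091] F [ 0.9 -0.1 -0.1] w 0.0851 gf 0.0
t 76.6 p [0.5831 0.2955 0.0089] F [-0.1 -0.4  3.9] w 0.0284 gf 61.0
t 77.5 p [0.5807 0.2946 0.1974] F [ 0.3 -0.3 -2.3] w 0.0287 gf 60.4
err [-0.0002 -0.0007]
t 79.2 p [ 0.5444 -0.061   0.2   ] F [ 0.1  0.8 -1.3] w 0.0287 gf 60.5
True
t 80.7 p [ 0.5435 -0.0623  0.0688] F [-0.6 -0.1  3.6] w 0.0288 gf 61.1
```

```bash
python3 - <<'E'
from h import *
release(); push(2)
movep([.48,-.06,.42],dn(-3)); hold(.3)
c=snap("wrist",'pics/w8.png'); st()
cv2.imwrite('pics/w8z.png',cv2.resize(c["pixels"][0:260,20:440,::-1],None,fx=1.9,fy=1.9,interpolation=cv2.INTER_CUBIC))
E
```

```text
t 84.0 p [ 0.4397 -0.0553  0.1107] F [-1.7  1.3  4.8] w 0.0202 gf 58.6
False
t 85.8 p [ 0.4865 -0.0582  0.1105] F [-19.3  -0.2  19.3] w 0.0202 gf 60.2
slid 0.046909094645786624
t 88.3 p [ 0.4798 -0.0599  0.4187] F [-0.   0.4 -0.1] w 0.0854 gf 0.0
```

View pics/w8z.png

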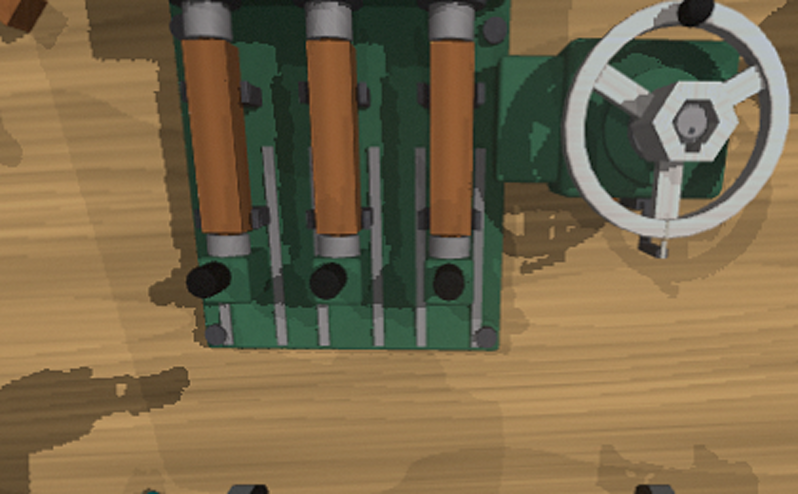

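All three blanks sit in both cups, with the tailstocks pushed up. The wheel's keyway and pointer line up at (690,145) and (658,245).

```bash
python3 -c "
from h import *
print(job_done())"
```

```text
the job is handed in; nothing more can be done
None
```

The job is handed in: the wheel is keyed down on the collar with its zero line at the pointer, all three blanks are home with each tailstock pushed up about 46.9 mm, and I saw nothing knocked over; the hand-in call returned no verdict.

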